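# Load the paint-jar shaker, bar the jars down, snap the guard hood on and start it

## Robot

A 6-joint arm with a two-finger parallel gripper is mounted at the origin on the work surface. World frame = base frame: x ahead of the robot, y to its left, z up, the work surface at z = 0. Lengths are in m, angles in rad, forces in N, time in s.
With the tool pointing down it reaches from about 0.2 to 0.875 m from the base axis. Payload 3.4 kg.
Tool frame: the origin (TCP) lies between the finger pads; the fingertips stand 25 mm ahead of it and the grasp point (between the pads) lies 6 mm ahead of it (r.nose_length is the z of the fingertips in the tool frame, in m); z points along the fingers, y is the line along which they close (so a half turn about z gives the same grasp; the last joint's range is limited). The gripper opens to 94 mm and grips with 3 to 60 N. Pads are 16 mm wide; open, the fingers measure 119 mm over their backs; the gripper's body (75 mm by 177 mm) begins 78 mm behind the grasp point.
Start: joints at [-1.228, 0.276, 1.505, -0, 1.361, -0.121], TCP at [0.257, -0.514, 0.23] pointing down, gripper open.
Joint ranges: [-2.89, 2.89], [-0.75, 2.08], [0.22, 2.7], [-1.18, 4.32], [0.11, 2.71], [-2.7, 2.7]. Speed limits (rad/s): [2.57, 2.57, 3.14, 3.14, 3.14, 3.14].

## Interface

Orientations are given as a unit quaternion [w, x, y, z].
In Python, from plant import r, gripper_to, inverse_kinematics, vision, models, telemetry gives the robot as it stands. Calls block until the motion is done:
- r.move_to(position, orientation): joint-space move of the TCP to a pose.
- r.move_l(position, rot=None, vel=0.15, guard=None): straight line of the TCP; rot=None keeps the orientation; vel is the mean speed in m/s. With guard (N) it stops when the force on the tool has changed by that much, and returns True; else False.
- r.movej(angles): joint-space move.
- gripper_to(opening, f_grip=None): finger opening in m; f_grip is the grip in N (None keeps the last); returns when the fingers have stopped.
- r.hold(seconds).
- inverse_kinematics(position, orientation): joint angles nearest the present ones, or None.
- vision.snapshot(name): name is "scene" or "side" or "wrist"; returns the picture (480x640x3 uint8, red, green, blue); there is no depth.
- vision.get_calibration(name): a dict with "fx", "fy", "cx", "cy" (pixels), "position" and "orientation" of the camera in the world. Camera axes: x right, y down, z forward; pixel columns grow to the right and rows downward; lengths in m; the calibration is good to about 2 mm. A picture is of the moment at which its call begins: read the wrist's pose just before it. get_calibration takes no time and is no camera call; for the wrist camera it gives the pose at the moment of the call.
A pose or a line that the arm cannot do raises r.PlanningError and nothing moves.
- r.sign_off(): hands the job in; it is judged then, once.
Trained networks look in the newest picture that a camera, given by its name, has taken for a name from the list of things; names that differ only in an ending like _2 or _b are one class to them, and where a whole thing is asked for, a point or a joint stands for the part that bears it (a point fixed in the world has none). Each returns a list of dicts, best first, with "score" (0 to 1); they miss things now and then, are a little off and sometimes report something else, mostly with a low value. They report only what shows in the picture. A call takes as long as a camera call. They do not tell look-alikes from the thing itself.
- models.boxes_of(thing, camera): "at" ([x, y, z] in m, in world coordinates, good to about 4 mm: the middle of the surface that is visible of it).
- models.regions_of(thing, camera): "pixels" (480x640 bool, what is visible of it).
- models.mark_of(thing, camera): "at" ([x, y, z] in m, in world coordinates, good to about 4 mm: a listed point, or the origin of a listed thing).
Readings, each from a call of its own:
- telemetry.current_t(): time.
- telemetry.current_joints(): joint angles.
- telemetry.current_dq(): joint speeds.
- telemetry.current_joint_efforts(): joint torques, N m.
- telemetry.current_ee_pos(): TCP position.
- telemetry.current_tool_rot(): TCP orientation.
- telemetry.current_wrist_force(): force on the tool from outside, world axes, zero at the start.
- telemetry.current_torque(): the same for the moment, N m.
- telemetry.current_opening(): finger opening in m.
- telemetry.current_finger_force(): force on a finger pad.
Only numpy, scipy, OpenCV 4.12 (cv2) and the standard library are available. Lean on these libraries where they do the work, as an engineer would, in place of code of your own. Each camera call takes 0.05 s, during which the arm holds its last target. There are 200 camera calls.

## Task

Load the table-top paint shaker and set it going: stand every small white paint jar upright in a pocket of its own in the black cradle, lay the clamp bar over them into both fork brackets so that it sticks out about equally at either end, then set the guard hood over the platform and press it straight down until both end clips snap under the platform's edge. Only once the hood is clipped fully home, press the start button fully down and let go. Do not knock over or shift the beer bottle or the glass mug.

Things in the scene. Friction and masses are not known exactly. Their poses are not given: they have to be found in the camera images.
- shaker: Grey table-top paint-jar shaker, fixed. Origin: at table height under the middle of its platform; z up, y along the row of pockets, x away from the control console. Motor housing x -115 to +55 mm, y +-170 mm, top z 50 mm; along its -x edge a console (x -115 to -59 mm, top z 85 mm)
- platform (a point): Middle of the top of the shaker's aluminium platform, 80 mm above the table. The platform is 90 mm (x) by 296 mm (y), 8 mm thick, with a 22 mm open gap below; its y end edges are the rim that the hood's clips snap under. On it stands the black cradle (52 x 244 mm, walls up to 98 mm above the table): five square pockets in a row along y
- pocket1 (a point): Middle of the floor of the first cradle pocket, at x 0, y -96, z 83 mm of the shaker. The five pockets follow at 48 mm steps along +y (y -96, -48, 0, 48, 96 mm); each is 44 x 44 mm and 15 mm deep, parted by 4 mm walls
- pocket5 (a point): The same for the last pocket, at y +96 mm of the shaker
- saddle_left (a point): Middle of the seat of the steel fork bracket on the platform at the shaker's +y end (x 0, y 127, z 133 mm of the shaker). The bracket is 36 mm wide in x, 6 mm thick in y; the slot between its two prongs (16 mm high) is 26 mm wide in x
- saddle_right (a point): The same for the fork bracket at the -y end
- jar1_mid (a point): Centre (half-way up) of a small round paint jar: 36 mm diameter, 48 mm high, 70 g, heavier at the bottom, white with a paper label and black screw lid; z is its axis. Stands on the table at the start; not all five are always there. Seated in a pocket its centre is 107 mm above the table
- jar2_mid (a point): Centre (half-way up) of a small round paint jar: 36 mm diameter, 48 mm high, 70 g, heavier at the bottom, white with a paper label and black screw lid; z is its axis. Stands on the table at the start; not all five are always there. Seated in a pocket its centre is 107 mm above the table
- jar3_mid (a point): Centre (half-way up) of a small round paint jar: 36 mm diameter, 48 mm high, 70 g, heavier at the bottom, white with a paper label and black screw lid; z is its axis. Stands on the table at the start; not all five are always there. Seated in a pocket its centre is 107 mm above the table
- jar4_mid (a point): Centre (half-way up) of a small round paint jar: 36 mm diameter, 48 mm high, 70 g, heavier at the bottom, white with a paper label and black screw lid; z is its axis. Stands on the table at the start; not all five are always there. Seated in a pocket its centre is 107 mm above the table
- jar5_mid (a point): Centre (half-way up) of a small round paint jar: 36 mm diameter, 48 mm high, 70 g, heavier at the bottom, white with a paper label and black screw lid; z is its axis. Stands on the table at the start; not all five are always there. Seated in a pocket its centre is 107 mm above the table
- bar_mid (a point): Centre of the clamp bar: a straight aluminium bar 280 mm long (its y axis), 18 mm wide (x), 12 mm high (z), black rubber strip underneath, 160 g; lies on the table at the start. Lying in both forks its centre is at x 0, y 0, z 139 mm of the shaker, 2 mm clear of the jar lids
- hood_grip (a point): Centre of the black handle on the guard hood's roof: 16 mm wide (x), 70 mm long (y), 32 mm high (z, +-16 mm of this point, roof at -16). Hood stands on the table at the start. Home: this point is 170 mm above the table over the shaker's origin. Barbs touch the platform edge when it is about 189 mm up; from there about 10 to 15 N of push until they snap under
- hood_foot (a point): Middle of the hood's open underside, 118 mm below the handle's centre. The hood is a grey box open below, 104 mm (x) by 307 mm (y), 320 g; inside 98 x 300 mm, so it slips over the platform with 2 to 4 mm to spare a side, either way round. Four ribs inside it land on the platform, this point then 52 mm above the table. At each y end hangs a sprung steel clip arm with a barb
- clip_a (a joint): Swing of the clip arm at the hood's +y end, rad: 0 = at rest (and so when snapped under the edge), about 0.06 while its barb is being forced over the platform's edge. Spring about 1.8 N m/rad
- clip_b (a joint): The same for the clip arm at the hood's -y end
- start_top (a point): Middle of the top of the grey round start button (26 mm diameter) on the console, at x -92, y +115 mm of the shaker, 107 mm above the table; pressed straight down. With the hood on, the hood's wall stands 27 mm from the button's edge and its roof is 47 mm above the button's top
- start (a joint): Travel of the start button, m: 0 = up, 0.006 = fully down; sprung, fully down takes 5 N
- bottle_at (a point): Bystander: brown beer bottle standing on the table, 62 mm diameter, 240 mm high; point half-way up it
- mug_at (a point): Bystander: glass mug standing on the table, 76 mm diameter, 95 mm high, handle on one side; point half-way up it
- tape_at (a point): Bystander: roll of paper tape lying among the jars, 52 mm diameter, 19 mm high; point half-way up it
- tin_at (a point): Bystander: closed steel tin, 55 mm diameter, 78 mm high, larger than the jars and too big for the pockets; point half-way up it
Not all that is in view belongs to the job. Leave any orange look-alike of the part that bears jar3_mid alone. What is shaped like the part that bears jar5_mid but purple is not meant.

How it is judged:
By the outcome, as a careful person would: the job done as asked, in the order asked, and still so for the second after the job is handed in, with the robot touching nothing.
Of jar1, jar2, jar3, jar4, jar5 only 3 to 5 are there at a start; the rules pass over those that are not, and their reading is None.
At some moment in a run one of jar1, jar2, jar3, jar4, jar5, bar, hood may be knocked a few centimetres aside while the robot is not near it.
It also fails if it takes over 210 s, if anything falls off the work surface, if the arm or the gripper's body presses on something with over 40 N, if the wrist force passes 120 N, or if a joint passes its speed limit or range.

## Working session

There is one attempt and no reset: what is moved stays moved. The work goes in short steps, each a Python script; the robot and the scene stay as the last script left them, time stands still between calls to the robot, and variables do not carry over. Pictures are saved under pics/ and viewed, at most 14 in all, crops included, and the job is handed in when it is done.

```bash
ls; mkdir -p pics; python3 - <<'E'
from plant import r,vision,models,telemetry
import cv2,numpy as np
for c in ["scene","side"]:
    im=vision.snapshot(c); cv2.imwrite(f"pics/{c}0.png",im[:,:,::-1])
    k=vision.get_calibration(c); print(c,{a:np.round(b,3) for a,b in k.items()})
    for t in ["shaker","platform","pocket1","pocket5","saddle_left","saddle_right","jar1_mid","bar_mid","hood_grip","hood_foot","start_top","bottle_at","mug_at","tape_at","tin_at"]:
        try: print(t,[(np.round(d["at"],3).tolist(),round(d["score"],2)) for d in models.mark_of(t,c)])
        except Exception as e: print(t,e)
print(telemetry.current_t())
E
```

```text
pics
scene {'fx': np.float64(492.73), 'fy': np.float64(492.73), 'cx': np.float64(313.686), 'cy': np.float64(225.677), 'position': array([ 0.82 , -0.452,  1.132]), 'orientation': array([-0.246,  0.926,  0.278, -0.075])}
shaker [([0.534, -0.08, -0.001], 0.94), ([0.528, 0.016, 0.086], 0.47)]
platform [([0.534, -0.081, 0.081], 0.8), ([0.535, 0.047, 0.134], 0.48), ([0.487, 0.459, 0.04], 0.34)]
pocket1 [([0.528, 0.017, 0.083], 0.81), ([0.529, -0.175, 0.083], 0.64)]
pocket5 [([0.528, 0.017, 0.083], 0.81), ([0.529, -0.175, 0.083], 0.64)]
saddle_left [([0.533, 0.049, 0.134], 0.9), ([0.532, -0.203, 0.132], 0.71)]
saddle_right [([0.532, -0.206, 0.13], 0.77)]
jar1_mid [([0.589, 0.342, 0.023], 0.48)]
bar_mid [([0.688, -0.035, 0.003], 0.79), ([0.533, -0.079, 0.082], 0.32)]
hood_grip [([0.451, -0.401, 0.122], 0.85), ([0.534, -0.079, -0.002], 0.25)]
hood_foot []
start_top [([0.44, 0.036, 0.107], 0.55)]
bottle_at [([0.618, 0.461, 0.122], 0.83), ([0.592, 0.345, 0.022], 0.33)]
mug_at [([0.356, 0.486, 0.045], 0.66)]
tape_at [([0.494, 0.249, 0.012], 0.67)]
tin_at [([0.487, 0.46, 0.041], 0.87)]
side {'fx'
[... 500 characters left out ...]
346, 0.023], 0.27)]
saddle_left [([0.53, 0.047, 0.133], 0.95), ([0.692, -0.037, 0.008], 0.45)]
saddle_right [([0.533, -0.206, 0.135], 0.63), ([0.532, -0.08, 0.004], 0.22)]
jar1_mid [([0.593, 0.345, 0.024], 0.78)]
bar_mid [([0.533, -0.077, 0.005], 0.73), ([0.692, -0.031, 0.008], 0.55), ([0.497, 0.245, 0.013], 0.36)]
hood_grip [([0.449, -0.397, 0.116], 0.56)]
hood_foot [([0.452, -0.401, -0.0], 0.91)]
start_top [([0.443, 0.038, 0.104], 0.65), ([0.45, -0.399, 0.115], 0.53)]
bottle_at [([0.611, 0.462, 0.121], 0.58), ([0.532, -0.207, 0.137], 0.42)]
mug_at [([0.35, 0.486, 0.048], 0.87)]
tape_at [([0.497, 0.246, 0.013], 0.78), ([0.614, 0.459, 0.119], 0.39)]
tin_at [([0.483, 0.455, 0.039], 0.66)]
1.6
```

View pics/scene0.png

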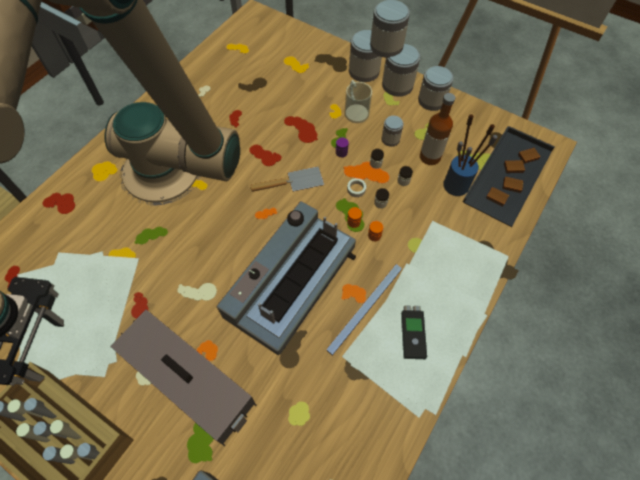

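View pics/side0.png

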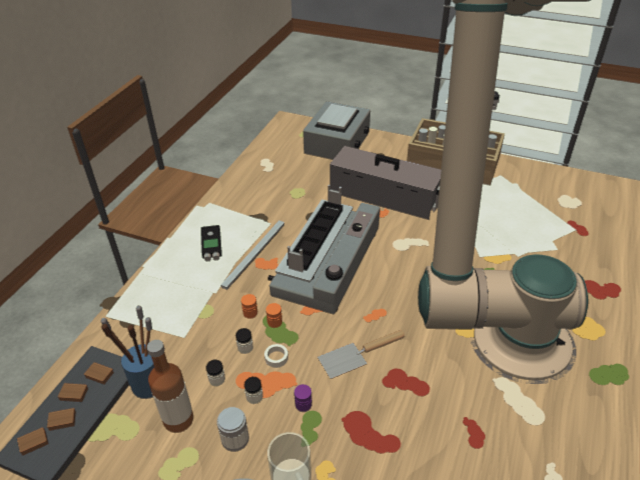

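Scene view: white jars are at about (377,157), (405,175) and (382,197). The look-alikes are orange at (355,217) and (376,231) and purple at (342,147). The tape roll is at (357,187) and the shaker runs along y. I'll confirm from above with the wrist camera and measure the jars, bar and hood.

```bash
cat > h.py <<'E'
from plant import r,gripper_to,inverse_kinematics,vision,models,telemetry
import cv2,numpy as np
from scipy.spatial.transform import Rotation as R
def q(a): return [0,np.cos(a/2),np.sin(a/2),0]   # tool down, fingers close along (sin a,-cos a)
def project(k,P):
    p=R.from_quat(np.roll(k["orientation"],-1)).inv().apply(np.asarray(P)-k["position"])
    return p[...,:2]/p[...,2:]*[k["fx"],k["fy"]]+[k["cx"],k["cy"]]
def ray(k,uv,z):
    uv=np.atleast_2d(uv).astype(float)
    d=np.c_[(uv-[k["cx"],k["cy"]])/[k["fx"],k["fy"]],np.ones(len(uv))]
    d=R.from_quat(np.roll(k["orientation"],-1)).apply(d)
    return k["position"]+d*((z-k["position"][2])/d[:,2:])
def regs(thing,cam,z,im):
    k=vision.get_calibration(cam); out=[]
    for g in models.regions_of(thing,cam):
        m=g["pixels"]; v,u=np.nonzero(m)
        P=ray(k,np.c_[u,v],z)[:,:2]; c,s,a=cv2.minAreaRect((P*1000).astype(np.float32))
        if s[0]>s[1]: a+=90   # angle of long side from world y, deg
        a=(a+90)%180-90
        out.append((round(g["score"],2),[int(u.mean()),int(v.mean())],np.round(P.mean(0),4).tolist(),np.round(c,1).tolist(),np.round(s,0).tolist(),round(a,1),im[m].mean(0).astype(int).tolist()))
    return out
E
python3 - <<'E'
from h import *
print(R.from_quat(np.roll(telemetry.current_tool_rot(),-1)).as_matrix().round(2).tolist())
for c in ["scene","side"]:
    im=vision.snapshot(c)
    for t,z in [("jar1_mid",.026),("bar_mid",.01),("hood_grip",.102)]:
        print(c,t); [print("  ",o) for o in regs(t,c,z,im)]
r.move_to([.50,.29,.36],q(np.pi/2))
print(telemetry.current_joints())
im=vision.snapshot("wrist");cv2.imwrite("pics/w1.png",im[:,:,::-1])
print({a:np.round(b,3) for a,b in vision.get_calibration("wrist").items()})
[print(o) for o in regs("jar1_mid","wrist",.035,im)]
print(telemetry.current_t())
E
```

```text
[[0.89, 0.45, 0.0], [0.45, -0.89, -0.0], [-0.0, 0.0, -1.0]]
scene jar1_mid
   (0.49, [404, 175], [0.5895, 0.3465], [589.3, 346.2], [35.0, 68.0], 13.8, [60, 52, 37])
   (0.23, [376, 157], [0.4941, 0.3562], [493.9, 356.5], [35.0, 69.0], 20.5, [62, 52, 37])
scene bar_mid
scene hood_grip
   (0.68, [356, 187], [0.5229, 0.1917], [521.5, 192.8], [43.0, 55.0], 31.4, [133, 131, 108])
   (0.64, [184, 376], [0.4653, -0.4031], [460.5, -401.1], [106.0, 330.0], 86.1, [101, 91, 83])
side jar1_mid
   (0.95, [214, 372], [0.5908, 0.3446], [591.0, 344.1], [34.0, 66.0], 36.4, [72, 67, 60])
   (0.61, [325, 254], [0.5086, -0.0879], [511.6, -130.1], [464.0, 202.0], -0.1, [96, 97, 92])
side bar_mid
side hood_grip
   (0.66, [325, 254], [0.4776, -0.0106], [481.2, -49.3], [181.0, 427.0], 0.2, [94, 96, 92])
   (0.59, [385, 181], [0.4334, -0.3389], [439.7, -342.9], [229.0, 337.0], 86.4, [84, 77, 73])
[ 4.04014700e-01  2.39113966e-01  1.24422582e+00 -3.43712446e-04
  1.65845066e+00  4.05194991e-01]
{'fx': np.float64(355.638), 'fy': np.float64(355.638), 'cx': np.float64(317.702), 'cy': np.float64(239.519), 'position': array([0.501, 0.366, 0.515]), 'orientation': array([ 0.132,  0.991, -0.001, -0.   ])}
(0.78, [385, 159], [0.5899, 0.3449], [590.1, 344.5], [35.0, 41.0], 89.9, [66, 62, 57])
5.0833
```

View pics/w1.png

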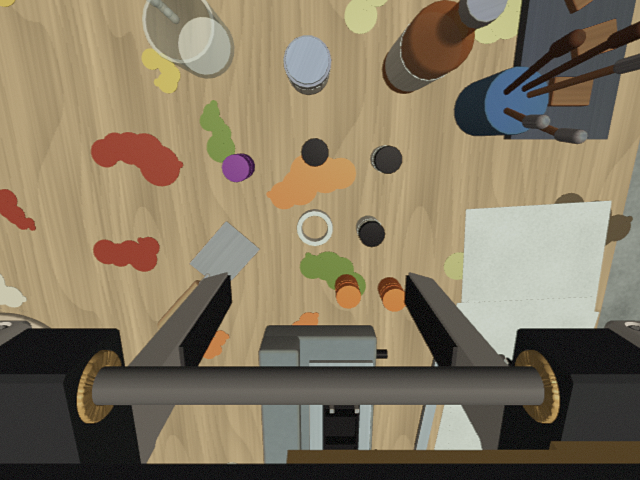

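From above, the three dark-lidded jars are at (315,152), (387,159) and (371,233). The orange ones at (347,290) and (392,292) and the purple one at (238,167) are look-alikes. I'll confirm the white bodies in an enlarged side crop.

```bash
python3 - <<'E'
from h import *
s=cv2.imread("pics/side0.png")[280:430,180:330]; cv2.imwrite("pics/crop.png",cv2.resize(s,(600,600),interpolation=cv2.INTER_CUBIC))
k=vision.get_calibration("wrist"); print(ray(k,[(315,152),(387,159),(371,233),(314,228)],.048).round(4).tolist())
ks=vision.get_calibration("side")
for P in ray(k,[(315,152),(387,159),(371,233)],.048): print(project(ks,P).round())
E
```

```text
[[0.4973, 0.3548, 0.048], [0.5895, 0.3459, 0.048], [0.5727, 0.2482, 0.048], [0.4956, 0.2553, 0.048]]
[251. 384.]
[214. 367.]
[242. 335.]
```

View pics/crop.png

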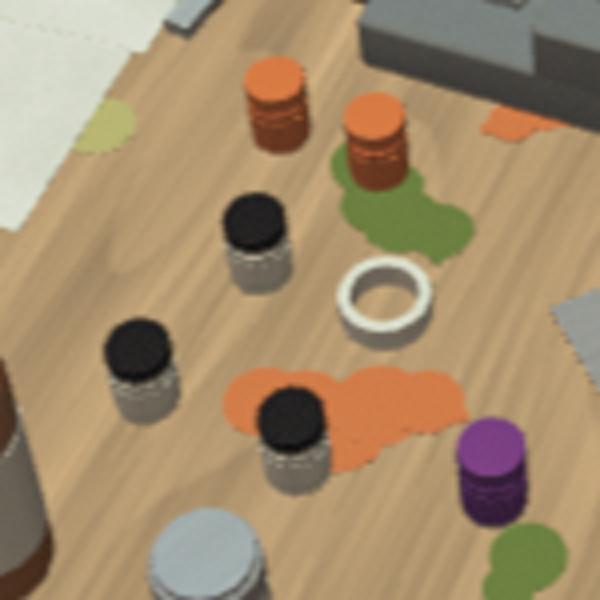

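The crop confirms three white jars with black lids; the orange and purple ones are decoys. Next I'll take close wrist measurements of the shaker, bar and hood.

```bash
python3 - <<'E'
from h import *
for n,p in [("ws",[.56,-.18,.40]),("wh",[.45,-.42,.40])]:
    r.move_to(p,q(np.pi/2))
    im=vision.snapshot("wrist");cv2.imwrite(f"pics/{n}.png",im[:,:,::-1])
    for t in (["saddle_left","saddle_right","pocket1","pocket5","platform","start_top","bar_mid"] if n=="ws" else ["hood_grip"]):
        print(t,[(np.round(d["at"],4).tolist(),round(d["score"],2)) for d in models.mark_of(t,"wrist")])
    for t,z in ([("bar_mid",.012)] if n=="ws" else [("hood_grip",.102)]): print(t,regs(t,"wrist",z,im))
    k=vision.get_calibration("wrist"); print({a:np.round(b,4).tolist() for a,b in k.items()})
    if n=="ws": print(project(k,np.array([[.532,.048,.133],[.532,-.206,.133],[.44,.036,.107],[.532,.017,.083],[.532,-.175,.083]])).round().tolist())
print(telemetry.current_t())
a,b=[cv2.imread(f"pics/{n}.png") for n in("ws","wh")]
cv2.imwrite("pics/both.png",cv2.resize(np.vstack([a[:370],b[:370]]),None,fx=.8,fy=.8))
E
```

```text
saddle_left [([0.4384, 0.0351, 0.1041], 0.45)]
saddle_right [([0.5331, -0.2021, 0.1329], 0.77)]
pocket1 [([0.5295, -0.1721, 0.0853], 0.98), ([0.5362, 0.0163, 0.0825], 0.74)]
pocket5 [([0.5295, -0.1721, 0.0853], 0.98), ([0.5362, 0.0163, 0.0825], 0.74)]
platform [([0.5326, -0.0798, 0.0794], 0.83)]
start_top [([0.4389, 0.0355, 0.1056], 0.68)]
bar_mid [([0.6929, -0.0389, 0.0074], 0.56)]
bar_mid [(0.97, [409, 95], [0.6903, -0.0399], [689.7, -47.1], [260.0, 21.0], -6.2, [158, 167, 176]), (0.56, [263, 330], [0.4678, -0.4117], [434.4, -413.8], [138.0, 376.0], 86.3, [96, 90, 85])]
{'fx': 355.6384, 'fy': 355.6384, 'cx': 317.7024, 'cy': 239.5187, 'position': [0.5606, -0.1032, 0.5549], 'orientation': [0.1321, 0.9912, 0.0002, -0.0002]}
[[290.0, -9.0], [294.0, 230.0], [210.0, 13.0], [294.0, 39.0], [296.0, 199.0]]
hood_grip [([0.4511, -0.4067, 0.117], 0.57)]
hood_grip [(0.7, [315, 189], [0.4495, -0.3994], [450.6, -401.0], [108.0, 315.0], 86.3, [136, 128, 120])]
{'fx': 355.6384, 'fy': 355.6384, 'cx': 317.7024, 'cy': 239.5187, 'position': [0.4513, -0.342, 0.5552], 'orientation': [0.1321, 0.9912, 0.001, 0.0002]}
8.45
```

View pics/both.png

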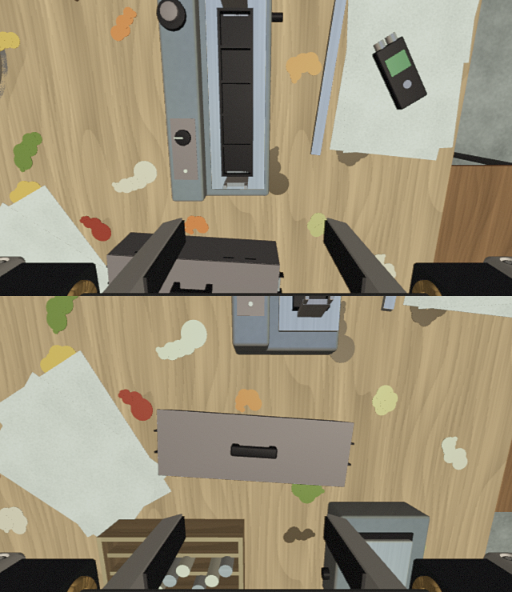

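The pockets are empty. The shaker is at about (0.532,-0.079) with yaw ≈ 0, and the hood's long axis is about 3.6° off x. Next, the jars.

```bash
cat >> h.py <<'E'
S=np.array([.5322,-.079,0])
def jar(p,pk):
    x,y=p; a=1.25*np.pi
    gripper_to(.066); r.move_to([x,y,.20],q(a)); r.move_l([x,y,.044],vel=.15)
    gripper_to(.02,20); print("grip",telemetry.current_opening())
    r.move_l([x,y,.22],vel=.2)
    t=S+[0,(pk-3)*.048,0]
    r.move_to(t+[0,0,.22],q(np.pi/2)); r.move_l(t+[0,0,.150],vel=.2)
    g=r.move_l(t+[0,0,.1275],vel=.04,guard=6); print("guard",g,telemetry.current_ee_pos(),telemetry.current_opening(),telemetry.current_wrist_force())
E
python3 - <<'E'
from h import *
jar((.573,.248),2)
print(telemetry.current_t())
im=vision.snapshot("scene");k=vision.get_calibration("scene")
u,v=project(k,S+[0,0,.1]).astype(int)
cv2.imwrite("pics/j1.png",cv2.resize(im[v-75:v+75,u-100:u+100,::-1],None,fx=3,fy=3))
E
```

```text
grip 0.035557595692352104
guard True [ 0.53167435 -0.12683057  0.12720575] 0.03547432574793932 [ 0.41317644 -0.33789228  4.15247722]
16.9667
```

View pics/j1.png

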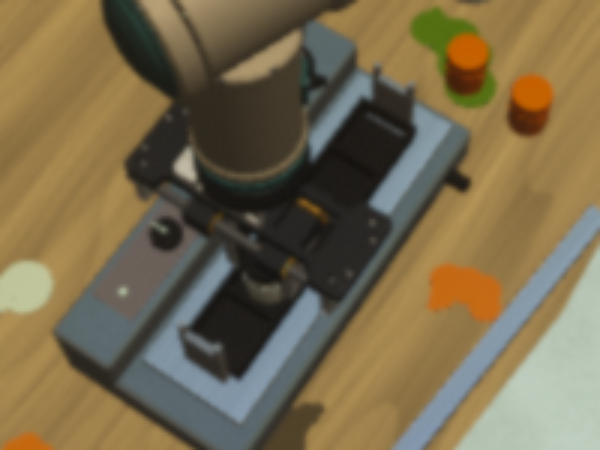

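The jar is seated: contact came at z 0.127, as expected. I'll release it, then re-look at the remaining jars in case one was knocked aside.

```bash
cat >> h.py <<'E'
def release():
    gripper_to(.06); p=telemetry.current_ee_pos(); r.move_l([p[0],p[1],.25],vel=.2)
def lids(nm):   # dark round lids at z=.048 near the jars' area
    r.move_to([.50,.29,.36],q(np.pi/2))
    im=vision.snapshot("wrist");k=vision.get_calibration("wrist"); cv2.imwrite(f"pics/{nm}.png",im[:,:,::-1])
    m=(im.max(2)<60).astype(np.uint8); m[265:]=0
    n,_,st,c=cv2.connectedComponentsWithStats(m)
    for i in range(1,n):
        if 200<st[i,4]<1500: print(st[i].tolist(),c[i].round(),ray(k,[(st[i,0]+st[i,2]/2,st[i,1]+min(st[i,2],st[i,3])/2)],.048).round(4).tolist())
E
python3 - <<'E'
from h import *
release(); lids("w2")
print(telemetry.current_t())
E
```

```text
[514, 0, 16, 66, 467] [522.  32.] [[0.7366, 0.515, 0.048]]
[523, 22, 117, 69, 1175] [591.  53.] [[0.815, 0.464, 0.048]]
[505, 30, 74, 64, 824] [547.  58.] [[0.769, 0.4581, 0.048]]
[529, 57, 111, 40, 391] [609.  71.] [[0.823, 0.4415, 0.048]]
[505, 109, 71, 34, 336] [538. 126.] [[0.7791, 0.3851, 0.048]]
[302, 139, 26, 27, 473] [314. 153.] [[0.4972, 0.3541, 0.048]]
[374, 146, 27, 27, 224] [385. 164.] [[0.59, 0.3446, 0.048]]
20.0083
```

Neither jar has moved. Next are the other two, into pockets 4 and 5.

```bash
python3 - <<'E'
from h import *
jar((.5895,.3455),4); release()
jar((.4972,.3545),5); release()
print(telemetry.current_t())
r.move_to([.56,-.18,.40],q(np.pi/2))
im=vision.snapshot("wrist");cv2.imwrite("pics/ws2.png",im[:,:,::-1])
print(regs("bar_mid","wrist",.012,im)[:2])
r.move_to([.69,-.12,.30],q(np.pi/2))
im=vision.snapshot("wrist");cv2.imwrite("pics/wb.png",im[:,:,::-1]); k=vision.get_calibration("wrist")
print(regs("bar_mid","wrist",.012,im)[:2])
print([(np.round(d["at"],4).tolist(),round(d["score"],2)) for d in models.mark_of("bar_mid","wrist")])
print({a:np.round(b,4).tolist() for a,b in k.items()},telemetry.current_t())
a,b=[cv2.imread(f"pics/{n}.png") for n in("ws2","wb")]
cv2.imwrite("pics/both2.png",cv2.resize(np.vstack([a[:370],b[:370]]),None,fx=.8,fy=.8))
E
```

```text
grip 0.03568794720927377
guard True [ 0.53168985 -0.03092209  0.12718603] 0.03542588351541204 [-0.61986719 -0.02146855  3.82525718]
grip 0.03537759493913282
guard True [0.53163543 0.01701861 0.12713671] 0.035627770278800916 [-0.31769458  0.20805708  3.23750047]
37.7167
[(0.86, [410, 93], [0.6903, -0.0361], [689.0, -44.9], [259.0, 22.0], -6.2, [164, 173, 181])]
[(0.98, [320, 122], [0.6938, -0.0252], [692.5, -37.5], [280.0, 20.0], -6.1, [173, 183, 189])]
[([0.6925, -0.0375, 0.0082], 0.96)]
{'fx': 355.6384, 'fy': 355.6384, 'cx': 317.7024, 'cy': 239.5187, 'position': [0.6899, -0.0438, 0.4566], 'orientation': [0.1328, 0.9911, -0.0003, 0.0006]} 39.6833
```

View pics/both2.png

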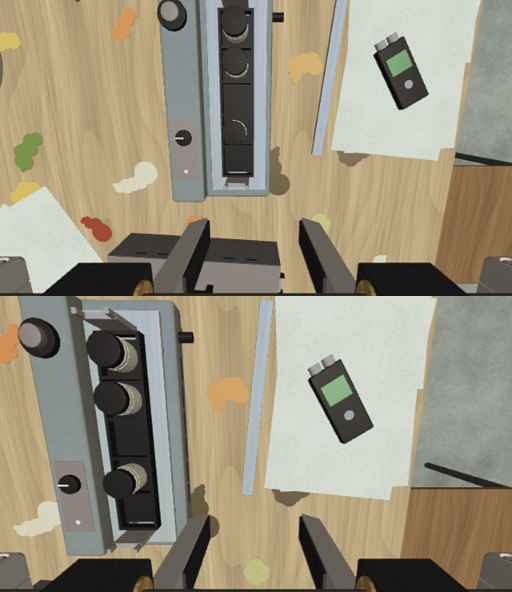

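Three jars are upright in pockets 2, 4 and 5. The bar is at (0.6925,-0.0375) with yaw -6.1°. Grasping it now.

```bash
python3 - <<'E'
from h import *
a=np.pi/2-.106; b=[.6925,-.0375]
gripper_to(.045); r.move_to(b+[.12],q(a)); 
print(r.move_l(b+[.029],vel=.1,guard=8)); gripper_to(.005,45); print(telemetry.current_opening())
r.move_l(b+[.25],vel=.2)
r.move_to(S+[0,0,.25],q(np.pi/2)); r.move_l(S+[0,0,.19],vel=.15)
for c in("scene","side"):
    im=vision.snapshot(c)
    print(c,[(np.round(d["at"],4).tolist(),round(d["score"],2)) for d in models.mark_of("bar_mid",c)],telemetry.current_ee_pos(),[x[1:] for x in regs("bar_mid",c,.167,im)[:1]])
    k=vision.get_calibration(c);u,v=project(k,S+[0,0,.15]).astype(int)
    cv2.imwrite(f"pics/b{c}.png",cv2.resize(im[v-90:v+90,u-120:u+120,::-1],None,fx=2.2,fy=2.2))
x=np.vstack([cv2.imread(f"pics/b{c}.png") for c in("scene","side")]);cv2.imwrite("pics/bb.png",cv2.resize(x,None,fx=.75,fy=.75))
print(telemetry.current_t())
E
```

```text
False
0.017313386308491927
scene [([0.5329, -0.0757, 0.163], 0.74)] [ 0.53370238 -0.07914392  0.19099396] [([291, 268], [0.533, -0.1041], [533.1, -77.2], [23.0, 283.0], 0.2, [119, 135, 143])]
side [([0.536, -0.0767, 0.1682], 0.55)] [ 0.53300739 -0.07915184  0.19103902] []
45.375
```

View pics/bb.png

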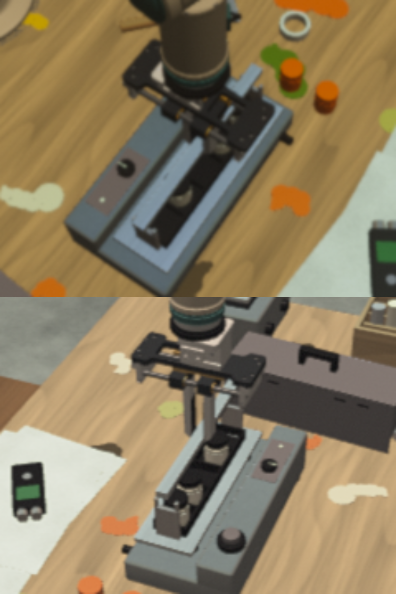

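The bar is in the grip (opening 17.3 mm) and sits about 2.5 mm towards +y of the TCP, so I'll shift by that and lower it.

```bash
python3 - <<'E'
from h import *
t=S-[0,.0025,0]
r.move_l(t+[0,0,.175],vel=.1)
print(r.move_l(t+[0,0,.1605],vel=.03,guard=5),telemetry.current_ee_pos(),telemetry.current_wrist_force())
gripper_to(.035); r.move_l(t+[0,0,.26],vel=.15)
r.move_to([.532,-.19,.36],q(np.pi/2))
im=vision.snapshot("wrist");cv2.imwrite("pics/wbar.png",im[:,:,::-1])
print([(np.round(d["at"],4).tolist(),round(d["score"],2)) for d in models.mark_of("bar_mid","wrist")],regs("bar_mid","wrist",.145,im)[:1])
for t in("saddle_left","saddle_right"):print([(np.round(d["at"],4).tolist(),round(d["score"],2)) for d in models.mark_of(t,"wrist")])
r.move_to([.45,-.42,.40],q(0.))
im=vision.snapshot("wrist");cv2.imwrite("pics/wh2.png",im[:,:,::-1])
print([(np.round(d["at"],4).tolist(),round(d["score"],2)) for d in models.mark_of("hood_grip","wrist")],regs("hood_grip","wrist",.102,im)[:1])
print(telemetry.current_t())
a,b=[cv2.imread(f"pics/{n}.png") for n in("wbar","wh2")]
cv2.imwrite("pics/both3.png",cv2.resize(np.vstack([a[:370],b[:370]]),None,fx=.8,fy=.8))
E
```

```text
True [ 0.53224075 -0.08147339  0.16221806] [-0.36466988 -0.43625063  4.31235577]
[([0.5319, -0.0825, 0.1387], 0.85)] [(0.92, [318, 119], [0.532, -0.0925], [532.4, -102.7], [19.0, 233.0], 0.1, [171, 182, 189])]
[]
[([0.533, -0.2052, 0.134], 0.98)]
[([0.4499, -0.4034, 0.1194], 0.96), ([0.5287, -0.0759, -0.0003], 0.5)] [(0.7, [306, 185], [0.4707, -0.4042], [453.2, -401.7], [104.0, 313.0], 86.3, [153, 144, 136])]
49.5583
```

View pics/both3.png

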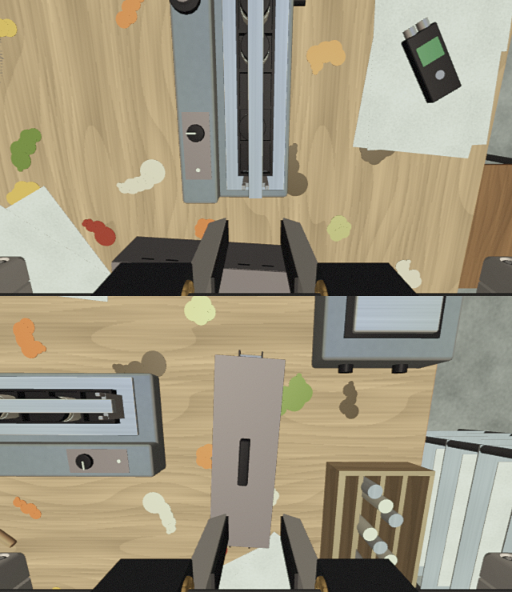

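The bar is seated, its -y end at y ≈ -0.219, so it is centred on the shaker. The hood handle is at (0.450,-0.402) with yaw -3.7°. I'll grasp it, carry it over, and check its position before lowering.

```bash
python3 - <<'E'
from h import *
a=-.065; b=[.4505,-.402]
gripper_to(.05); r.move_to(b+[.20],q(a))
print(r.move_l(b+[.1295],vel=.1,guard=8),telemetry.current_ee_pos()); gripper_to(.005,60); print(telemetry.current_opening())
r.move_l(b+[.345],vel=.12); print(telemetry.current_wrist_force(),telemetry.current_torque())
r.move_to(S+[0,0,.345],q(np.pi/2)); r.move_l(S+[0,0,.29],vel=.1)
print(telemetry.current_ee_pos())
for c in("scene","side"):
  for i in range(3):
    im=vision.snapshot(c)
    print(c,[(np.round(d["at"],4).tolist(),round(d["score"],2)) for t in("hood_grip","hood_foot") for d in models.mark_of(t,c)[:1]])
  print(regs("hood_grip",c,.262,im)[:1])
  k=vision.get_calibration(c);u,v=project(k,S+[0,0,.2]).astype(int)
  cv2.imwrite(f"pics/h{c}.png",cv2.resize(im[max(v-110,0):v+110,u-140:u+140,::-1],(560,440)))
x=np.hstack([cv2.imread(f"pics/h{c}.png") for c in("scene","side")]);cv2.imwrite("pics/hh.png",cv2.resize(x,(800,314)))
print(telemetry.current_t())
E
```

```text
False [ 0.45095819 -0.40253706  0.13025822]
0.015443436617994539
[-0.37322613  0.93795425 -4.35158714] [ 0.03983074 -0.04044289  0.00091846]
[ 0.53257995 -0.0794367   0.2904195 ]
scene [([0.5309, -0.0779, 0.2809], 0.61)]
scene []
scene [([0.5309, -0.0764, 0.2832], 0.72)]
[(0.58, [290, 260], [0.5485, -0.1235], [544.2, -91.6], [335.0, 131.0], -0.4, [85, 77, 71])]
side [([0.5328, -0.0725, 0.2772], 0.82)]
side [([0.5338, -0.0724, 0.2725], 0.75)]
side [([0.5331, -0.0768, 0.2748], 0.73)]
[(0.28, [288, 457], [0.3038, 0.5748], [305.2, 571.5], [65.0, 74.0], 21.5, [159, 150, 126])]
57.2333
```

View pics/hh.png

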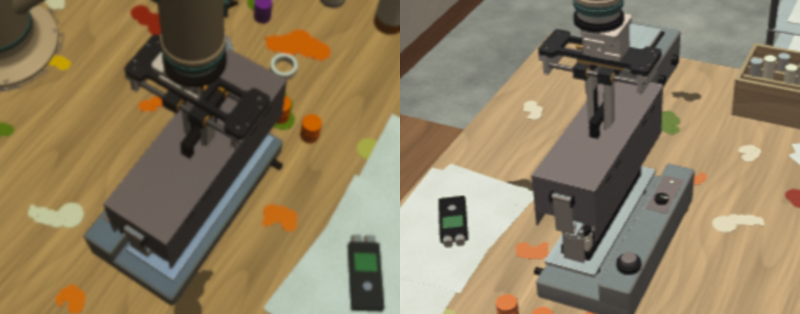

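The hood looks level, about 2–3 mm towards +y. I'll correct that and lower with a guard.

```bash
python3 - <<'E'
from h import *
t=S-[0,.002,0]
r.move_l(t+[0,0,.225],vel=.08)
f0=telemetry.current_wrist_force()
print(r.move_l(t+[0,0,.203],vel=.03,guard=4),telemetry.current_ee_pos(),telemetry.current_wrist_force()-f0,telemetry.current_torque(),telemetry.current_t())
E
```

```text
False [ 0.53205083 -0.08067595  0.20294597] [-0.5735305   1.2965535   1.33416204] [0.46604824 0.03049838 0.0765728 ] 59.0833
```

The hood's walls are around the platform, with a slight +y reaction. I'll ease 1 mm towards +y and press down.

```bash
python3 - <<'E'
from h import *
t=S-[0,.001,0]
r.move_l(t+[0,0,.203],vel=.02); print(telemetry.current_wrist_force())
for z in np.arange(.199,.1755,-.002):
    g=r.move_l(t+[0,0,z],vel=.03,guard=35); p=telemetry.current_ee_pos(); f=telemetry.current_wrist_force()
    print(round(z,4),g,p.round(4),f.round(1),telemetry.current_torque().round(2))
    if f[2]>28: break
print(telemetry.current_opening(),telemetry.current_t())
E
```

```text
[ 0.65720362  0.65894463 -3.69519498]
0.199 False [ 0.5325 -0.0797  0.199 ] [ 0.8  2.3 -2.6] [ 0.71 -0.2  -0.02]
0.197 False [ 0.5327 -0.0802  0.1974] [ 0.5  0.9 -0.7] [ 0.65 -0.24  0.01]
0.195 False [ 0.5328 -0.0802  0.1956] [1.2 0.5 3. ] [ 0.62 -0.26 -0.03]
0.193 False [ 0.5327 -0.0799  0.1933] [0.5 1.  3.2] [ 0.88 -0.37 -0.06]
0.191 False [ 0.5326 -0.0804  0.191 ] [1.5 0.8 2.5] [ 0.67 -0.52 -0.09]
0.189 False [ 0.5326 -0.0806  0.1891] [ 2.2 -0.9  3.3] [ 0.44 -0.53 -0.06]
0.187 False [ 0.5312 -0.0795  0.1858] [ 0.1  1.4 -2.4] [ 0.19 -0.39 -0.08]
0.185 False [ 0.5312 -0.0789  0.1846] [-0.6  5.5  1.2] [ 0.29 -0.09 -0.11]
0.183 False [ 0.5314 -0.0782  0.1833] [-2.2  6.2  4.5] [ 0.54  0.08 -0.13]
0.181 False [ 0.5317 -0.0796  0.1813] [-1.5  4.5  4.3] [ 0.1   0.09 -0.04]
0.179 False [ 0.5317 -0.0796  0.1813] [-4.1  5.2 15.9] [ 0.27  0.8  -0.03]
0.177 False [ 0.5317 -0.0796  0.1812] [-6.8  6.  25.5] [ 0.45  1.48 -0.01]
0.015452749110383824 62.3667
```

It stopped hard at TCP z 0.1813 (home is 0.181) under 25 N. I'll release and check both ends.

```bash
python3 - <<'E'
from h import *
p=telemetry.current_ee_pos(); r.move_l([p[0],p[1],.1812],vel=.03)
gripper_to(.045); r.move_l([p[0],p[1],.29],vel=.15)
r.move_to([.40,.12,.30],q(np.pi/2))
for c in("scene","side"):
  im=vision.snapshot(c)
  print(c,[(t,np.round(d["at"],4).tolist(),round(d["score"],2)) for t in("hood_grip","hood_foot","start_top") for d in models.mark_of(t,c)[:1]])
  k=vision.get_calibration(c);u,v=project(k,S+[0,0,.1]).astype(int)
  cv2.imwrite(f"pics/f{c}.png",cv2.resize(im[max(v-90,0):v+90,u-115:u+115,::-1],(575,450)))
x=np.hstack([cv2.imread(f"pics/f{c}.png") for c in("scene","side")]);cv2.imwrite("pics/ff.png",cv2.resize(x,(800,313)))
print(telemetry.current_t())
E
```

```text
scene [('hood_foot', [0.615, 0.4587, 0.1242], 0.69), ('start_top', [0.4405, 0.0347, 0.1075], 0.42)]
side [('hood_grip', [0.5323, -0.0743, 0.1655], 0.9), ('start_top', [0.4396, 0.0371, 0.1042], 0.39)]
65.525
```

View pics/ff.png

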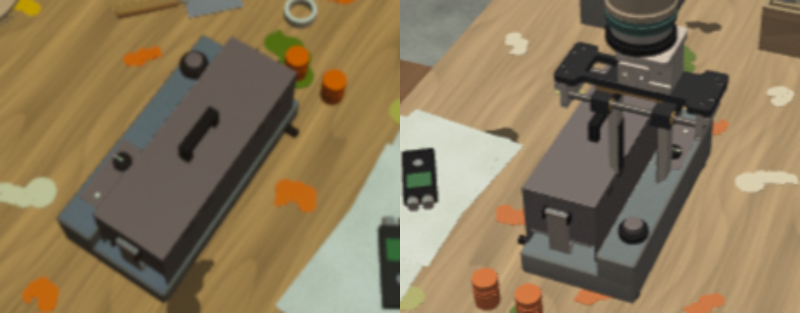

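The hood sits level and home. I'll confirm both ends with a touch probe on the roof (expected TCP z ≈ 0.179), which also presses each end.

```bash
python3 - <<'E'
from h import *
r.move_l([.40,.12,.33]); gripper_to(0.0)
for y in(.125,-.125):
    t=S+[0,y,0]; r.move_to(t+[0,0,.23],q(np.pi/2)); r.move_l(t+[0,0,.19],vel=.1)
    g=r.move_l(t+[0,0,.172],vel=.03,guard=3); p1=telemetry.current_ee_pos()[2]
    g2=r.move_l(t+[0,0,.170],vel=.02,guard=20); print(y,g,p1,g2,telemetry.current_ee_pos()[2],telemetry.current_wrist_force())
    r.move_l(t+[0,0,.25],vel=.15)
print(telemetry.current_t())
E
```

```text
0.125 True 0.17923267488553155 True 0.17922244234963222 [-1.28879658 -0.06006862  5.12480059]
-0.125 True 0.17922510962898555 True 0.17924159162580852 [-0.72212804  0.4603181   3.98077333]
72.1917
```

Both ends are at home height. Now I'll press the start button.

```bash
python3 - <<'E'
from h import *
t=np.array([.4402,.036,0])
r.move_to(t+[0,0,.20],q(np.pi)); r.move_l(t+[0,0,.137],vel=.1)
f0=telemetry.current_wrist_force()[2]
for z in(.134,.132,.130,.128,.127,.126,.125,.124,.123,.122):
    r.move_l(t+[0,0,z],vel=.03); f=telemetry.current_wrist_force()[2]-f0; print(z,telemetry.current_ee_pos().round(4),round(f,1))
    if f>16: break
r.hold(.3); print(telemetry.current_wrist_force()[2]-f0)
r.move_l(t+[0,0,.25],vel=.15); r.move_to([.30,.15,.35],q(np.pi))
for c in("scene","side"):
  im=vision.snapshot(c)
  print(c,[(t,np.round(d["at"],4).tolist(),round(d["score"],2)) for t in("hood_grip","start_top","bottle_at","mug_at") for d in models.mark_of(t,c)[:1]])
cv2.imwrite("pics/end.png",vision.snapshot("scene")[:,:,::-1])
print(telemetry.current_t())
E
```

```text
0.134 [0.4404 0.036  0.1343] 0.6
0.132 [0.4406 0.036  0.1323] 2.2
0.13 [0.4406 0.036  0.1302] 4.0
0.128 [0.4406 0.036  0.1282] 4.7
0.127 [0.4406 0.036  0.1272] 4.6
0.126 [0.4406 0.036  0.1263] 6.2
0.125 [0.4406 0.036  0.1261] 13.1
0.124 [0.4407 0.036  0.126 ] 19.5
20.144825268221048
scene [('hood_grip', [0.5305, -0.0806, 0.1716], 0.81), ('start_top', [0.439, 0.0361, 0.1098], 0.46), ('bottle_at', [0.6142, 0.4625, 0.1226], 0.77), ('mug_at', [0.352, 0.4864, 0.047], 0.61)]
side [('hood_grip', [0.5322, -0.0765, 0.1678], 0.89), ('start_top', [0.4396, 0.0396, 0.1071], 0.38), ('bottle_at', [0.6134, 0.4595, 0.1201], 0.68), ('mug_at', [0.3499, 0.4865, 0.0438], 0.71)]
78.7333
```

View pics/end.png

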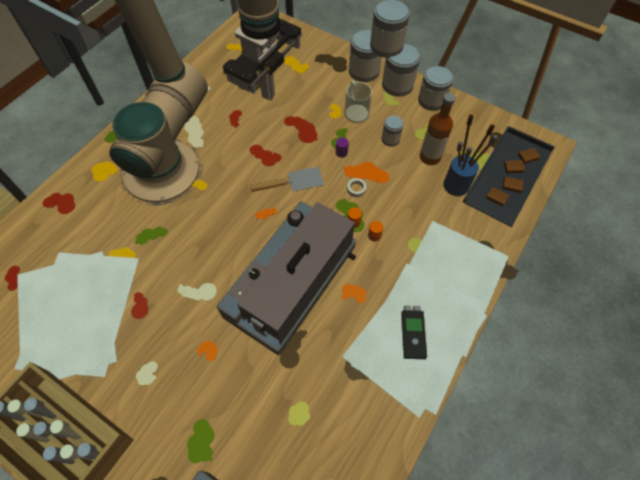

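The button reached its stop after 6 mm of travel and came back up. The hood is home at (295,260), and the bottle (436,140) and mug (358,100) have not moved. Handing in.

```bash
python3 -c "
from plant import r
print(r.sign_off())"
```

```text
the job is handed in; nothing more can be done
None
```

I stood all three white jars upright in pockets 2, 4 and 5, laid the bar centred in both forks, pressed the hood fully home at both ends, then pressed and released the start button and handed the job in; the bottle and mug did not move.

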